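# Turn over the status flag

### The arm

A 6-joint arm with a two-finger parallel gripper is mounted at the origin on a cart in front of the work surface, level with it; the furniture and walls round the work are solid. World frame = base frame: x ahead of the robot, y to its left, z up, the work surface at z = 0. Lengths are in m, angles in degrees, forces in N, time in s.
With the tool pointing down it reaches from about 0.4 to 0.825 m from the base axis. Payload 7 kg.
Tool frame: the origin (TCP) lies between the finger pads; the fingertips stand 22 mm ahead of it and the grasp point (between the pads) lies 3 mm ahead of it; z points along the fingers, y is the line along which they close (so a half turn about z gives the same grasp; the last joint's range is limited). The gripper opens to 88 mm and grips with 3 to 60 N. Pads are 19 mm wide; open, the fingers measure 130 mm over their backs; the gripper's body (78 mm by 193 mm) begins 47 mm behind the grasp point.
Start: joints at [-53.91, 20.546, 0.682, 0, -70.136, -16.507], TCP at [0.226, -0.636, 0.249] pointing down, gripper open.
Joint ranges: [-176.03, 176.03], [-82.01, 121.73], [-58.28, 71.71], [-173.87, 95.51], [-174.79, -0.11], [-173.66, 173.66]. Speed limits (degrees/s): [136.94, 136.94, 172.46, 180, 180, 180].

### API

Orientations are given as [roll, pitch, yaw] about the fixed x, y, z axes, in that order (R = Rz(yaw) Ry(pitch) Rx(roll)).
In Python, from plant import ctrl gives the robot as it stands.
- The arm moves only by the tool apply_moves, never from a script. Its argument "targets" is a list of rows, each an object with "travel": the shift along the tool's x, y, z in mm, a list of three; "roll": the turn about the tool's z in degrees; "jaw": the finger opening in mm, from 0 to 87.6. In form: [{"travel": [tx, ty, tz], "roll": roll, "jaw": jaw}, ...]. A call has 1 to 10 rows; each row shifts and turns the commanded pose from where the row before left it, along the tool's axes as they then stand; what a row does not reach is not made up. A row lasts 1/10 s, in which the tool goes at most 50 mm and 8.59 degrees, less where a joint would pass 70% of its speed; a pose out of reach is approached as far as the arm can. A call with a gripper value outside its range is refused whole. The fingers move at their own pace and stop on an object; the grip force is fixed at half the most. Time passes only in rows, so rows that do not move let the fingers close. It gives the time, the measured TCP pose, the force, the opening and the grip force at its end, in the units of the state.
- ctrl.get_obs(): the state, without advancing time (a new reading comes with each control period).
- ctrl.snapshot(name): name is "scene" or "top" or "wrist"; returns the picture (400x640x3 uint8, red, green, blue); there is no depth.
- ctrl.calibration(name): a dict with "K" (3x3 intrinsics, pixels), "dist_coeffs" ([k1, k2, p1, p2, k3] as OpenCV has them; the pictures are not rectified), "extrinsics" (4x4, takes a point from camera to world coordinates); the wrist camera has in their place "hand_eye" (4x4, takes a point from camera to tool coordinates, whose origin is the TCP and whose axes are the flange's). Camera axes: x right, y down, z forward; pixel columns grow to the right and rows downward; lengths in m; the calibration is good to about 2 mm. A picture is of the moment at which its call begins: read the wrist's pose just before it. calibration takes no time and is no camera call.
- ctrl.close_job(): hands the job in; it is judged then, once.
The state is a dict: "clock": time; "joint_pos": joint angles; "qvel": joint speeds; "tau": joint torques, N m; "tool_pos": TCP position; "orientation": TCP orientation; "force": force on the tool from outside, world axes, zero at the start; "moment": the same for the moment, N m; "opening": finger opening in m; "gripper_force": force on a finger pad.
Only numpy, scipy, OpenCV 4.12 (cv2) and the standard library are available. Lean on these libraries where they do the work, as an engineer would, in place of code of your own. Each camera call takes 0.05 s, during which the arm holds its last target. There are 200 camera calls.

### The job

Two status flags stand on the desk, one with a round paddle and one with a square paddle. With the fingertips, gently push the round paddle up and right over its pivot until it lies fully flat on the other side of its stand, with the face that has two bars upward. Nothing is to be lifted: leave its stand where it is, and leave the square flag and the other things on the desk undisturbed.

Things in the scene. Friction and masses are not known exactly. Their poses are not given: they have to be found in the camera images.
- round_stand: loose 1.5 kg stand of the round flag: steel base 120 (x) x 110 (y) x 15 mm, two posts 18 x 8 mm at y = +-44 mm, 88 mm high, 80 mm free between them (60 mm beside the pivot, where rests 36 mm long in x reach in just below it). Origin: centre of the base's underside. The pivot is level, along the stand's y axis, 80 mm above the origin; z is up
- round_flag (a joint): angle of the round flag, rad. 0: paddle flat (level) towards the stand's own -x, ring face up; pi/2: straight up; pi (3.14): flat towards the stand's own +x, two-bar face up; stops at both ends. The hinge is stiff (0.04 N m friction): the flag stays at any angle it is left at. Starts flat or up to 0.3 rad raised
- round_paddle (a point): centre of the round paddle, a grey plastic disc 70 mm across, 6 mm thick, 46 mm from the pivot's axis (free edge 81 mm from it). x: along the flag from paddle to tail; z: out of the ring face. One face has a black embossed ring, the other two parallel black bars. The hub on the pivot is 12 mm thick, 56 mm long
- round_tail (a point): point on the ring-face side of the flag's tail, 42 mm from the pivot's axis. The tail is a flat tongue 28 mm wide and 6 mm thick, on the other side of the pivot from the paddle; it ends 56 mm from the axis. Pressing the tail down raises the paddle
- square_stand: the other flag's stand, same build as round_stand; to be left alone
- square_flag (a joint): angle of the square flag, same meaning as for the round one
- square_paddle (a point): centre of the square paddle, a grey plastic plate 66 x 66 x 6 mm, 46 mm from its pivot's axis; to be left alone
- weight: loose brass check weight with a knob, 38 mm across and 60 mm tall, stands between the two flags; origin at the centre of its underside
- roller: loose steel roller, 20 mm across and 60 mm tall, standing on its end at the right; origin at the centre of its underside
- jaw_insert: loose serrated steel jaw, 64 x 28 x 19 mm, lying nearer to the robot between the flags; origin at the centre of its underside
- oil_bottle: loose brown dropper bottle, 33 mm across and 102 mm tall, at the left; origin at the centre of its underside

How it is judged (in metres and radians):
On the way:
1. the round paddle has been raised (above 0.6 rad) (value of joint round_flag above 0.6 rad).
At the end, for the whole second after the job is handed in: the round flag lies flat on the far side of its pivot (within 0.1 rad of the stop at pi) and is still; its stand is upright and within 30 mm of where it stood; the square paddle is within 20 mm and every other loose thing within 15 mm of its starting place (value of joint round_flag above 3.04 rad and velocity of joint round_flag between -0.05 and 0.05 rad/s and distance of round_stand from where it was at the start of the episode below 0.03 m and angle between round_stand's own z axis and vertical below 0.03 rad and linear speed of round_stand below 0.02 m/s and distance of square_paddle from where it was at the start of the episode below 0.02 m and distance of each of weight, roller, jaw_insert, oil_bottle from where it was at the start of the episode below 0.015 m); the robot touches nothing.
It fails at once if the round flag's stand is lifted, tipped or pushed away (over 10 mm up, 0.15 rad, or 30 mm) (height (world z) of round_stand above 0.01 m or angle between round_stand's own z axis and vertical above 0.15 rad or distance of round_stand from where it was at the start of the episode above 0.03 m).
It fails at once if the round flag is squeezed or pressed hard (over 35 N) (contact force between the fingers and round_flag above 35 N).
It fails at once if the square flag or its stand is disturbed (its paddle moved over 20 mm, its stand over 15 mm) (distance of square_paddle from where it was at the start of the episode above 0.02 m or distance of square_stand from where it was at the start of the episode above 0.015 m).
It fails at once if a bystander is moved over 15 mm or lifted (distance of any of weight, roller, jaw_insert, oil_bottle from where it was at the start of the episode above 0.015 m).
It also fails if it takes over 48 s, if anything falls off the work surface, if the arm or the gripper's body presses on something with over 40 N, if the wrist force passes 120 N, or if a joint passes its speed limit or range.

## Working session

There is one attempt and no reset: what is moved stays moved. The work goes in short steps, Python scripts to look and compute and a tool call to move; the robot and the scene stay as the last step left them, time stands still between calls to the robot, and variables do not carry over. Pictures are saved under pics/ and viewed, at most 10 in all, crops included, and the job is handed in when it is done.

Besides the shell and the picture viewer there is one more tool, called after "Request:" in YAML: its name, and indented under it one key for each argument. apply_moves: Moves the arm, as the interface text tells. Its arguments: {"type":"object","properties":{"targets":{"type":"array","items":{"type":"object","properties":{"travel":{"type":"array","items":{"type":"number"}},"roll":{"type":"number"},"jaw":{"type":"number"}}}}},"required":["targets"]}

```bash
mkdir -p pics; ls
python3 - <<'E'
from plant import ctrl
import cv2,numpy as np
o=ctrl.get_obs();print(o['clock'],o['tool_pos'],o['orientation'])
for n in("scene","top"):
    im=ctrl.snapshot(n);cv2.imwrite(f"pics/{n}0.png",im[:,:,::-1])
    c=ctrl.calibration(n);print(n,np.round(c['extrinsics'],3).tolist(),np.round(c['K'],1).tolist())
E
```

```text
pics
0.0 [ 0.22606521 -0.63552544  0.24763034] [ 1.79903731e+02 -6.99555847e-03 -1.60423984e+02]
scene [[-0.83, -0.286, 0.479, -0.043], [-0.558, 0.422, -0.715, 0.764], [0.003, -0.86, -0.51, 0.662], [0.0, 0.0, 0.0, 1.0]] [[434.1, 0.0, 319.7], [0.0, 434.1, 192.3], [0.0, 0.0, 1.0]]
top [[0.01, -0.996, 0.087, 0.402], [-0.999, -0.013, -0.033, -0.04], [0.034, -0.087, -0.996, 1.099], [0.0, 0.0, 0.0, 1.0]] [[431.4, 0.0, 322.4], [0.0, 431.4, 197.9], [0.0, 0.0, 1.0]]
```

View pics/scene0.png

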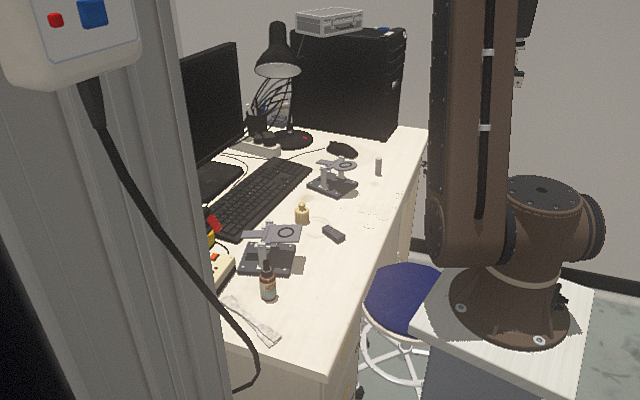

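View pics/top0.png

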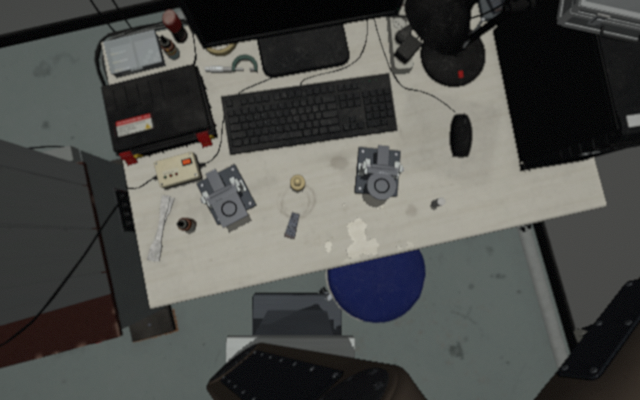

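The scene view shows both flags, with the square one nearer the camera. In the top view the round flag is at about (381,172): paddle disc at (382,186), tail at (380,155), pointing away from the robot. The square flag is at (228,195), the weight at (297,183), the jaw at (291,225) and the roller at (435,204).

Run:
```python
import cv2,numpy as np
a=cv2.imread("pics/top0.png")[135:225,340:450];b=cv2.imread("pics/scene0.png")[140:215,290:390]
a=cv2.resize(a,None,fx=5,fy=5,interpolation=cv2.INTER_CUBIC);cv2.imwrite("pics/ca.png",a)
```

```text
(no output)
```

View pics/ca.png

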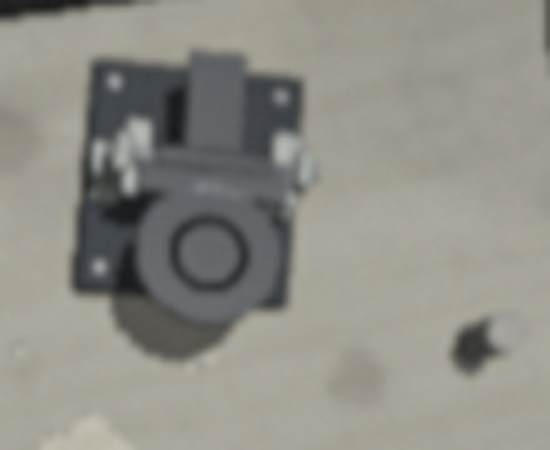

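The crop shows the disc centre at (210,253) and the tail end at (219,52), with base corners at (95,60), (302,80), (287,307) and (75,292). The roller top is at (507,335).

```bash
cat > h.py <<'E'
from plant import ctrl
import cv2,numpy as np
def ray(n,px,T=None):
    c=ctrl.calibration(n);E=np.array(c['extrinsics']) if T is None else T@np.array(c['hand_eye'])
    u=cv2.undistortPoints(np.array([[px]],float),np.array(c['K']),np.array(c['dist_coeffs'],float))[0,0]
    return E[:3,3],E[:3,:3]@np.r_[u,1]
def onz(n,px,z,T=None):
    o,d=ray(n,px,T);return o+d*(z-o[2])/d[2]
E
python3 - <<'E'
from h import *
f=lambda p:(340+(p[0]-2)/5,135+(p[1]-2)/5)
P=[onz("top",f(p),.015)for p in[(95,60),(302,80),(287,307),(75,292)]]
for p in P:print(p.round(3))
c=np.mean(P,0);ax=(P[0]+P[1]-P[2]-P[3])/2;print("c",c.round(4),np.linalg.norm(ax),np.linalg.norm(P[0]-P[1]),"yaw",np.degrees(np.arctan2(ax[1],ax[0])))
for z in(.08,.09):print(z,"disc",onz("top",f((210,253)),z).round(4),"tail",onz("top",f((219,52)),z).round(4),"hub",onz("top",f((213,168)),z).round(4))
print("roller",onz("top",f((507,335)),.06).round(3))
print("weight",onz("top",(297,180),.06).round(3),"jaw",onz("top",(291,225),.019).round(3))
E
```

```text
[ 0.63  -0.168  0.015]
[ 0.622 -0.274  0.015]
[ 0.504 -0.266  0.015]
[ 0.511 -0.158  0.015]
c [ 0.5666 -0.2164  0.015 ] 0.11860652680140125 0.10695559195393572 yaw -4.386162885186977
0.08 disc [ 0.5237 -0.2154  0.08  ] tail [ 0.6213 -0.22    0.08  ] hub [ 0.5648 -0.2169  0.08  ]
0.09 disc [ 0.5225 -0.2137  0.09  ] tail [ 0.6192 -0.2182  0.09  ] hub [ 0.5632 -0.2152  0.09  ]
roller [ 0.488 -0.365  0.06 ]
weight [ 0.536 -0.013  0.06 ] jaw [0.428 0.001 0.019]
```

Request:
apply_moves:
  targets:
    - {"travel":[0,0,0],"roll":7.85,"jaw":0}
    - {"travel":[0,0,0],"roll":7.85,"jaw":0}
    - {"travel":[0,0,0],"roll":7.85,"jaw":0}
    - {"travel":[-25,31.6,0],"roll":0,"jaw":0}
    - {"travel":[-25,31.6,0],"roll":0,"jaw":0}
    - {"travel":[-25,31.6,0],"roll":0,"jaw":0}
    - {"travel":[-25,31.6,0],"roll":0,"jaw":0}
    - {"travel":[-25,31.6,0],"roll":0,"jaw":0}
    - {"travel":[-25,31.6,0],"roll":0,"jaw":0}
    - {"travel":[-25,31.6,0],"roll":0,"jaw":0}

```text
clock: 1.1
tool_pos: [0.4168, -0.4259, 0.2483]
orientation: [180.0, -0.0, 176.0]
force: [0.4, -0.9, -0.0]
opening: 0.013
gripper_force: 0.0
```

Request:
apply_moves:
  targets:
    - {"travel":[-25,31.6,0],"roll":0,"jaw":0}
    - {"travel":[-25,31.6,0],"roll":0,"jaw":0}
    - {"travel":[-25,31.6,0],"roll":0,"jaw":0}
    - {"travel":[-25,31.6,0],"roll":0,"jaw":0}
    - {"travel":[-25,31.6,0],"roll":0,"jaw":0}
    - {"travel":[-15,20,0],"roll":0,"jaw":0}
    - {"travel":[-10,11.6,0],"roll":0,"jaw":0}
    - {"travel":[0,0,0],"roll":0,"jaw":0}
    - {"travel":[0,0,0],"roll":0,"jaw":0}

```text
clock: 2.0
tool_pos: [0.5785, -0.2488, 0.2482]
orientation: [180.0, -0.1, 176.0]
force: [-0.2, 0.1, 0.9]
opening: 0.0005
gripper_force: 0.0
```

Request:
apply_moves:
  targets:
    - {"travel":[-15,20,0],"roll":0,"jaw":0}
    - {"travel":[-10,11,0],"roll":0,"jaw":0}
    - {"travel":[0,0,0],"roll":0,"jaw":0}
    - {"travel":[0,0,0],"roll":0,"jaw":0}

```text
clock: 2.4
tool_pos: [0.6056, -0.2198, 0.2484]
orientation: [-180.0, -0.0, 176.0]
force: [0.1, -0.1, -0.7]
opening: 0.0006
gripper_force: 0.0
```

Run:
```python
from h import *
o=ctrl.get_obs();print(o['tool_pos'])
im=ctrl.snapshot("wrist");cv2.imwrite("pics/w1.png",im[:,:,::-1])
from scipy.spatial.transform import Rotation as R
T=np.eye(4);T[:3,:3]=R.from_euler('xyz',o['orientation'],degrees=True).as_matrix();T[:3,3]=o['tool_pos'];np.save("T1.npy",T)
```

```text
[ 0.60563436 -0.21980463  0.24841501]
```

View pics/w1.png

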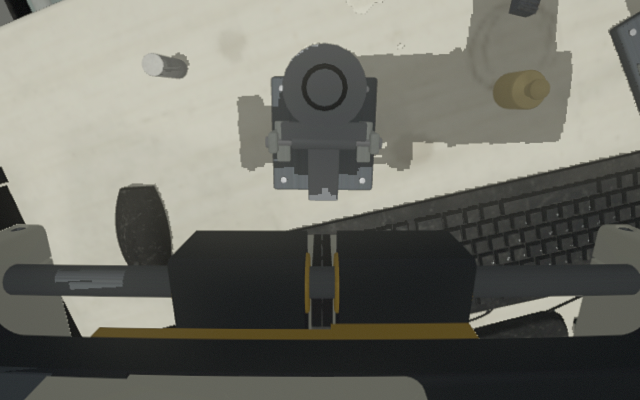

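The wrist view shows the disc at (325,88), the hub at (326,132) and the tail end at (323,198), with the base square to the image.

Run:
```python
from h import *
T=np.load("T1.npy")
for nm,p,z in(("hub",(326,131),.086),("tail lo",(323,197),.07),("tail",(323,197),.08),("disc",(325,88),.083),("disc+",(325,88),.093),("b1",(275,186),.015),("b2",(371,188),.015)):print(nm,onz("wrist",p,z,T).round(4))
```

```text
hub [ 0.5577 -0.2144  0.086 ]
tail lo [ 0.6202 -0.2212  0.07  ]
tail [ 0.6175 -0.2211  0.08  ]
disc [ 0.5223 -0.2129  0.083 ]
disc+ [ 0.5227 -0.213   0.093 ]
b1 [ 0.6191 -0.274   0.015 ]
b2 [ 0.6286 -0.1685  0.015 ]
```

Request:
apply_moves:
  targets:
    - {"travel":[0,3,30],"roll":0,"jaw":0}
    - {"travel":[0,0,35],"roll":0,"jaw":0}
    - {"travel":[0,0,35],"roll":0,"jaw":0}
    - {"travel":[0,0,20],"roll":0,"jaw":0}
    - {"travel":[0,0,10],"roll":0,"jaw":0}
    - {"travel":[0,0,5],"roll":0,"jaw":0}
    - {"travel":[0,0,0],"roll":0,"jaw":0}

```text
clock: 3.15
tool_pos: [0.6062, -0.2168, 0.1139]
orientation: [-180.0, 0.0, 176.0]
force: [-0.5, -0.9, 0.5]
opening: 0.0007
gripper_force: 0.0
```

Request:
apply_moves:
  targets:
    - {"travel":[0,0,4],"roll":0,"jaw":0}
    - {"travel":[0,0,4],"roll":0,"jaw":0}
    - {"travel":[0,0,4],"roll":0,"jaw":0}
    - {"travel":[0,0,4],"roll":0,"jaw":0}
    - {"travel":[0,0,4],"roll":0,"jaw":0}
    - {"travel":[0,0,4],"roll":0,"jaw":0}
    - {"travel":[0,0,4],"roll":0,"jaw":0}
    - {"travel":[0,0,4],"roll":0,"jaw":0}
    - {"travel":[0,0,4],"roll":0,"jaw":0}
    - {"travel":[0,0,4],"roll":0,"jaw":0}

```text
clock: 4.15
tool_pos: [0.6063, -0.2164, 0.0732]
orientation: [180.0, 0.0, 176.0]
force: [0.2, -0.8, 1.4]
opening: 0.0003
gripper_force: 0.6
```

Run:
```python
from h import *
o=ctrl.get_obs();print(o['tool_pos'],o['force'])
a=ctrl.snapshot("scene")[:,:,::-1][140:215,290:390];b=ctrl.snapshot("top")[:,:,::-1][125:225,340:450]
a=cv2.resize(a,(500,375),interpolation=2);b=cv2.resize(b,(300,375),interpolation=2)
cv2.imwrite("pics/s2.png",np.hstack([a,b]))
```

```text
[ 0.6062727  -0.21642492  0.07322144] [ 0.23165716 -0.77682442  1.40976886]
```

View pics/s2.png

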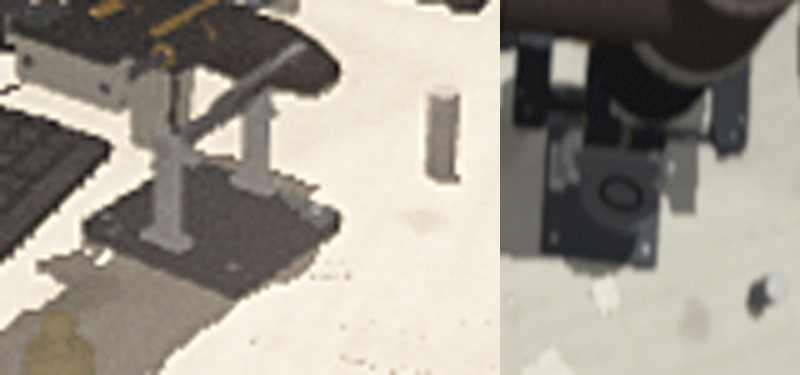

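The push worked: the flag is raised to about 45°, and the stand and roller are in place. Next I come round to the near side of the paddle.

Request:
apply_moves:
  targets:
    - {"travel":[0,0,-20],"roll":0,"jaw":0}
    - {"travel":[0,0,-40],"roll":0,"jaw":0}
    - {"travel":[0,0,-40],"roll":0,"jaw":0}
    - {"travel":[0,0,-40],"roll":0,"jaw":0}
    - {"travel":[20,0,-10],"roll":0,"jaw":0}
    - {"travel":[40,0,0],"roll":0,"jaw":0}
    - {"travel":[40,0,0],"roll":0,"jaw":0}
    - {"travel":[30,0,0],"roll":0,"jaw":0}
    - {"travel":[0,0,0],"roll":0,"jaw":0}
    - {"travel":[0,0,0],"roll":0,"jaw":0}

```text
clock: 5.25
tool_pos: [0.4763, -0.2075, 0.2242]
orientation: [180.0, 0.1, 176.0]
force: [0.9, 0.8, 0.0]
opening: 0.0001
gripper_force: 0.0
```

Request:
apply_moves:
  targets:
    - {"travel":[0,0,25],"roll":0,"jaw":0}
    - {"travel":[0,0,35],"roll":0,"jaw":0}
    - {"travel":[0,0,20],"roll":0,"jaw":0}
    - {"travel":[0,0,13],"roll":0,"jaw":0}
    - {"travel":[0,0,0],"roll":0,"jaw":0}
    - {"travel":[0,0,0],"roll":0,"jaw":0}

```text
clock: 5.85
tool_pos: [0.4772, -0.2075, 0.1305]
orientation: [-180.0, -0.0, 176.1]
force: [0.4, -0.4, 0.8]
opening: 0.0003
gripper_force: 0.0
```

Request:
apply_moves:
  targets:
    - {"travel":[-10,0,0],"roll":0,"jaw":0}
    - {"travel":[-8,0,0],"roll":0,"jaw":0}
    - {"travel":[-6,0,0],"roll":0,"jaw":0}
    - {"travel":[-6,0,0],"roll":0,"jaw":0}
    - {"travel":[-6,0,0],"roll":0,"jaw":0}
    - {"travel":[-6,0,0],"roll":0,"jaw":0}
    - {"travel":[-6,0,0],"roll":0,"jaw":0}
    - {"travel":[-6,0,0],"roll":0,"jaw":0}
    - {"travel":[-6,0,0],"roll":0,"jaw":0}
    - {"travel":[-6,0,0],"roll":0,"jaw":0}

```text
clock: 6.85
tool_pos: [0.5429, -0.212, 0.1306]
orientation: [180.0, 0.0, 176.0]
force: [-0.7, -0.8, 0.9]
opening: 0.0005
gripper_force: 0.3
```

Request:
apply_moves:
  targets:
    - {"travel":[-4,0,0],"roll":0,"jaw":0}
    - {"travel":[-4,0,0],"roll":0,"jaw":0}
    - {"travel":[-4,0,0],"roll":0,"jaw":0}
    - {"travel":[-4,0,0],"roll":0,"jaw":0}
    - {"travel":[-4,0,0],"roll":0,"jaw":0}
    - {"travel":[-4,0,0],"roll":0,"jaw":0}
    - {"travel":[-4,0,0],"roll":0,"jaw":0}

```text
clock: 7.55
tool_pos: [0.5703, -0.2139, 0.1304]
orientation: [180.0, -0.0, 176.0]
force: [-1.2, -0.2, 0.2]
opening: 0.0004
gripper_force: 0.6
```

Request:
apply_moves:
  targets:
    - {"travel":[-5,0,0],"roll":0,"jaw":0}
    - {"travel":[-5,0,0],"roll":0,"jaw":0}
    - {"travel":[-5,0,0],"roll":0,"jaw":0}
    - {"travel":[-5,0,0],"roll":0,"jaw":0}
    - {"travel":[-5,0,2],"roll":0,"jaw":0}
    - {"travel":[-4,0,3],"roll":0,"jaw":0}
    - {"travel":[-4,0,3],"roll":0,"jaw":0}
    - {"travel":[-2,0,3],"roll":0,"jaw":0}
    - {"travel":[-2,0,3],"roll":0,"jaw":0}
    - {"travel":[0,0,3],"roll":0,"jaw":0}

```text
clock: 8.55
tool_pos: [0.6076, -0.2165, 0.1133]
orientation: [-180.0, 0.0, 176.0]
force: [-0.6, 0.6, 0.6]
opening: 0.0006
gripper_force: 0.3
```

Request:
apply_moves:
  targets:
    - {"travel":[-2,0,2],"roll":0,"jaw":0}
    - {"travel":[-2,0,2],"roll":0,"jaw":0}
    - {"travel":[-1,0,1],"roll":0,"jaw":0}
    - {"travel":[0,0,1],"roll":0,"jaw":0}
    - {"travel":[0,0,0],"roll":0,"jaw":0}

```text
clock: 9.05
tool_pos: [0.6122, -0.2168, 0.1075]
orientation: [180.0, 0.0, 176.0]
force: [0.1, -0.3, -0.1]
opening: 0.0002
gripper_force: 0.0
```

Tip at about 0.0855. I go down in small steps and watch the force.

Request:
apply_moves:
  targets:
    - {"travel":[0,0,0.7],"roll":0,"jaw":0}
    - {"travel":[0,0,0.7],"roll":0,"jaw":0}
    - {"travel":[0,0,0],"roll":0,"jaw":0}

```text
clock: 9.35
tool_pos: [0.6122, -0.2168, 0.1062]
orientation: [-180.0, 0.0, 176.0]
force: [-0.1, -0.4, -0.1]
opening: 0.0003
gripper_force: 0.1
```

Request:
apply_moves:
  targets:
    - {"travel":[0,0,0.5],"roll":0,"jaw":0}
    - {"travel":[0,0,0.5],"roll":0,"jaw":0}
    - {"travel":[0,0,0],"roll":0,"jaw":0}

```text
clock: 9.65
tool_pos: [0.6121, -0.2168, 0.1051]
orientation: [180.0, 0.0, 176.0]
force: [-0.5, 1.0, 1.1]
opening: 0.0006
gripper_force: 0.2
```

Request:
apply_moves:
  targets:
    - {"travel":[0,0,0.4],"roll":0,"jaw":0}
    - {"travel":[0,0,0],"roll":0,"jaw":0}

```text
clock: 9.85
tool_pos: [0.6121, -0.2168, 0.1047]
orientation: [180.0, -0.0, 176.0]
force: [0.4, 0.7, 0.0]
opening: 0.0001
gripper_force: 0.2
```

Request:
apply_moves:
  targets:
    - {"travel":[0,0,0.4],"roll":0,"jaw":0}
    - {"travel":[0,0,0],"roll":0,"jaw":0}

```text
clock: 10.05
tool_pos: [0.6122, -0.2169, 0.1044]
orientation: [-180.0, 0.0, 176.0]
force: [-0.1, -0.2, 1.5]
opening: 0.0005
gripper_force: 0.4
```

Request:
apply_moves:
  targets:
    - {"travel":[0,0,0.4],"roll":0,"jaw":0}
    - {"travel":[0,0,0],"roll":0,"jaw":0}

```text
clock: 10.25
tool_pos: [0.6122, -0.2168, 0.1043]
orientation: [-180.0, 0.0, 176.0]
force: [-0.6, 0.3, 4.9]
opening: 0.0004
gripper_force: 2.1
```

Request:
apply_moves:
  targets:
    - {"travel":[0,0,0.4],"roll":0,"jaw":0}
    - {"travel":[0,0,0],"roll":0,"jaw":0}

```text
clock: 10.45
tool_pos: [0.6122, -0.2169, 0.1042]
orientation: [-180.0, 0.0, 176.0]
force: [-2.4, 1.2, 6.0]
opening: 0.0006
gripper_force: 3.4
```

Request:
apply_moves:
  targets:
    - {"travel":[0,0,0.4],"roll":0,"jaw":0}
    - {"travel":[0,0,0],"roll":0,"jaw":0}

```text
clock: 10.65
tool_pos: [0.6122, -0.2169, 0.1042]
orientation: [-180.0, 0.0, 176.1]
force: [-3.3, 2.7, 9.0]
opening: 0.0003
gripper_force: 4.5
```

The force is rising with no further travel, so the flag is on its stop. I retreat up and away, then check.

Request:
apply_moves:
  targets:
    - {"travel":[0,0,-5],"roll":0,"jaw":0}
    - {"travel":[0,0,-20],"roll":0,"jaw":0}
    - {"travel":[0,0,-40],"roll":0,"jaw":0}
    - {"travel":[0,0,-40],"roll":0,"jaw":0}
    - {"travel":[0,0,-30],"roll":0,"jaw":0}
    - {"travel":[30,0,0],"roll":0,"jaw":0}
    - {"travel":[40,0,0],"roll":0,"jaw":0}
    - {"travel":[40,0,0],"roll":0,"jaw":0}
    - {"travel":[40,0,0],"roll":0,"jaw":0}
    - {"travel":[0,0,0],"roll":0,"jaw":0}

```text
clock: 11.65
tool_pos: [0.458, -0.2061, 0.2385]
orientation: [179.9, -0.0, 176.0]
force: [0.6, 0.0, 0.2]
opening: 0.0006
gripper_force: 0.0
```

Run:
```python
from h import *
o=ctrl.get_obs();print(o['tool_pos'],o['force'])
a=ctrl.snapshot("scene")[:,:,::-1][125:290,230:400];b=ctrl.snapshot("top")[:,:,::-1][125:245,170:450]
a=cv2.resize(a,(400,390),interpolation=2);b=cv2.resize(b,(400,390),interpolation=2)
cv2.imwrite("pics/s3.png",np.hstack([a,b]))
```

```text
[ 0.45802609 -0.20609054  0.23845929] [0.60982609 0.01886542 0.15878818]
```

View pics/s3.png

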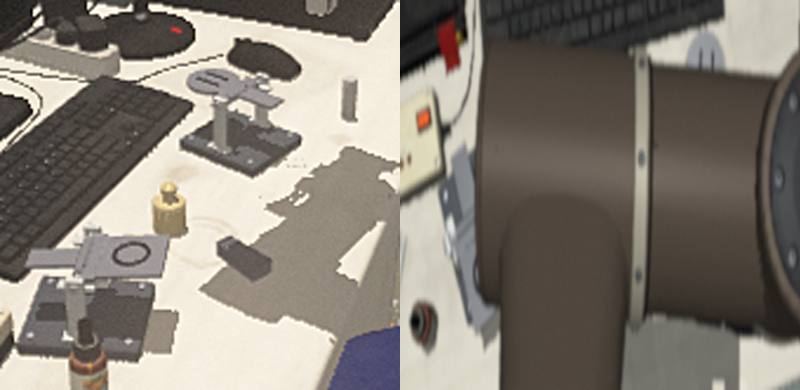

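The scene view shows the round paddle at about (215,82), flat on the far side with its two bars up and the tail level. Everything else is standing where it was, so I hand in.

```bash
python3 -c "
from plant import ctrl
print(ctrl.close_job())"
```

```text
the job is handed in; nothing more can be done
None
```

The round flag lies flat on the far side of its stand, two-bar face up; the other things on the desk looked unmoved in the last picture, and the job was handed in at about 12 s, though no verdict came back.

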